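# Hold the chamber lid at its vent mark

## Task

The sprung lid of the small conditioning chamber on the bench has to be held partly open at its vent setting. First take the bottle that stands on the lid off it, and stand it upright on the bench top; then take the lid by its front tongue, lift it until its pointer meets the clamp on the curved scale, and hold it there: finish while still holding the tongue, do not let go. Do not shift the clamp, and leave the sample cup to the left, the crucible and the vial alone.

Things in the scene. Friction and masses are not known exactly. Their poses are not given: they have to be found in the camera images.
- chamber: Conditioning chamber: white open box 140 (x) x 160 (y) x 78 mm high, fixed to the bench, with a grey lid. Origin at the centre of its underside, on the bench; own x points from its front (the tongue side) to its hinge side, z up. The curved scale stands on its right (-y) side, at its y = -98 mm, and rises to about 190 mm above the bench. The closed lid's flat top is 88 mm above the bench, 146 x 164 mm.
- lid (a joint): Lid angle in rad: 0 shut, grows as the front rises; stops at 1.3. The hinge line is along the chamber's y. A spring and the lid's weight close it with about 0.6 Nm when shut to 1.0 Nm at 0.9 rad (3.5 to 6 N upward at the tongue); it snaps shut when let go.
- lid_hinge (a point): Point on the lid's hinge line, at the chamber's (72, 0, 78) mm. Its axes turn with the lid; with the lid shut they are those of the chamber.
- tongue_grip (a point): Centre of the tongue handle, fixed to the middle of the lid's front edge: a bar 24 mm wide (along the hinge line) and 14 mm thick that sticks out about 48 mm in front of the lid. This point lies in the bar's middle height and width, 25 mm in front of the lid's edge; 170 mm from the hinge line towards the front and 3 mm above it with the lid shut (81 mm above the bench). Pinched across its 24 mm width it can turn between the pads as the lid rises. Its axes are the lid's.
- lid_pointer (a point): Tip of the dark pointer on the lid's right side, 115 mm from the hinge line, level with it when the lid is shut; it runs along the inner edge of the curved scale (at the chamber's y = -98 mm) as the lid rises.
- clamp_mark (a point): Tip of the dark index clamp on the curved aluminium scale (a block about 20 x 11 x 12 mm with a round thumb screw on the outside): where the pointer's tip must come; 115 mm from the hinge line. Held by stiff friction.
- clamp (a joint): Angle of the clamp along the scale in rad, counted like the lid's angle: the lid is at the mark when both are equal. Between 0.45 and 0.85 at the start.
- bottle: Plastic reagent bottle with a screw cap, 52 mm in diameter (straight body to about 90 mm up), 113 mm tall, cap 36 mm wide, about 0.1 to 0.2 kg. Stands on the lid at the start. Origin at the centre of its underside, z up the bottle.
- cup: Bystander: sample cup with a screw lid, the one to the left of the chamber, 61 mm wide, 59 mm tall; origin at the centre of its underside.
- crucible: Bystander: porcelain crucible, 45 mm wide, 32 mm tall; origin at the centre of its underside.
- vial: Bystander: small capped vial, 22 mm wide, 50 mm tall; origin at the centre of its underside.

How it is judged:
By the outcome, as a careful person would: the job done as asked, in the order asked, and still so for the second after the job is handed in, while the arm keeps its last pose, push and grip.
It also fails if it takes over 53 s, if anything falls off the work surface, if the arm or the gripper's body presses on something with over 40 N, if the wrist force passes 120 N, or if a joint passes its speed limit or range.

## Robot

A 6-joint arm with a two-finger parallel gripper is mounted at the origin on a cart in front of the work surface, level with it; the furniture and walls round the work are solid. World frame = base frame: x ahead of the robot, y to its left, z up, the work surface at z = 0. Lengths are in mm, angles in rad, forces in N, time in s.
With the tool pointing down it reaches from about 275 to 750 mm from the base axis. Payload 10.2 kg.
Tool frame: the origin (TCP) lies midway between the tips of the shut fingers; the grasp point (between the pads) lies 19 mm behind it; z points along the fingers, y is the line along which they close (so a half turn about z gives the same grasp; the last joint's range is limited). The gripper opens to 85 mm and grips with 20 to 120 N. Pads are 22 mm wide; open, the fingers measure 114 mm over their backs; the gripper's body (76 mm by 85 mm) begins 54 mm behind the grasp point. The pads swing forward as they close: fully open they stand 13 mm farther back than shut.
Start: joints at [1.102, 0.313, 1.498, -0, 1.331, -0.223], TCP at [127.762, 509.223, 231.294] pointing down, gripper open.
Joint ranges: [-2.94, 2.94], [-0.97, 2.17], [0.19, 2.56], [-1.23, 4.37], [0.02, 3.11], [-2.88, 2.88]. Speed limits (rad/s): [2.39, 2.39, 3.01, 3.14, 3.14, 3.14].

## Interface

Orientations are given as a unit quaternion [w, x, y, z].
In Python, from rig import sense, capture, finish_job, find_in, place_of gives the robot as it stands. The module is installed in compiled form; this text tells all that it offers.
- The arm moves only by the shell command python3 -m jog 'ROWS' [FORCE]. ROWS is JSON, a list of rows, each an object of numbers: "tx", "ty", "tz": the shift along the tool's x, y, z in mm; "ax", "ay", "az": the turn, a rotation vector about the tool's x, y, z in rad; "jaw": the closure, from -1 (fully open) to 1 (shut), so that 0 is half open. In form: [{"tx": .., "ty": .., "tz": .., "ax": .., "ay": .., "az": .., "jaw": ..}, ...]. A call has 1 to 5 rows; each row shifts and turns the commanded pose from where the row before left it, along the tool's axes as they then stand; what a row does not reach is not made up. A row lasts 1/8 s, in which the tool goes at most 62.5 mm and 10.7 degrees, less where a joint would pass 70% of its speed; a pose out of reach is approached as far as the arm can. A call with a gripper value outside its range is refused whole. The fingers move at their own pace and stop on an object; FORCE is the grip in N (left out, the last holds). Time passes only in rows, so rows that do not move let the fingers close. It gives the time, the measured TCP pose, the force, the opening and the grip force at its end, in the units of the state.
- sense(): the state, without advancing time (a new reading comes with each control period).
- capture(name): name is "side" or "top" or "wrist"; returns a dict with "color" (400x640x3 uint8, red, green, blue), "depth" (400x640 float32, mm along the optical axis (not along the pixel's ray), 0 where there is no reading), "fx", "fy", "cx", "cy" (pixels), "camera_from_world" (4x4, takes a point from world to camera coordinates); the wrist camera has in their place "mount" (4x4, takes a point from camera to tool coordinates, whose origin is the TCP and whose axes are the flange's). Camera axes: x right, y up, looking along -z (the intrinsics and any distortion apply to the point x, -y, -z); pixel columns grow to the right and rows downward; lengths in mm; the calibration is good to about 2 mm. A picture is of the moment at which its call begins: read the wrist's pose just before it.
- finish_job(): hands the job in; it is judged then, once.
Trained networks look in the newest picture that a camera, given by its name, has taken for a name from the list of things; names that differ only in an ending like _2 or _b are one class to them, and where a whole thing is asked for, a point or a joint stands for the part that bears it (a point fixed in the world has none). Each returns a list of dicts, best first, with "conf" (0 to 1); they miss things now and then, are a little off and sometimes report something else, mostly with a low value. They report only what shows in the picture. A call takes as long as a camera call.
- find_in(query, camera): "centre" ([column, row] in pixels, amid what is visible of it).
- place_of(query, camera): "centre" ([column, row] in pixels: a listed point, or the origin of a listed thing).
The state is a dict: "time_s": time; "joints": joint angles; "dq": joint speeds; "tau": joint torques, N m; "eef_pos": TCP position; "ee_rot": TCP orientation; "force": force on the tool from outside, world axes, zero at the start; "wrist_torque": the same for the moment, N m; "grip_width": opening from 0.0 (shut) to 1.0 (fully open); "grip_force": force on a finger pad.
Only numpy, scipy, OpenCV 4.12 (cv2) and the standard library are available. Lean on these libraries where they do the work, as an engineer would, in place of code of your own. Each camera call takes 0.05 s, during which the arm holds its last target. There are 200 camera calls.

## Working session

There is one attempt and no reset: what is moved stays moved. The work goes in short steps, Python scripts to look and compute and a shell command to move; the robot and the scene stay as the last step left them, time stands still between calls to the robot, and variables do not carry over. Pictures are saved under pics/ and viewed, at most 13 in all, crops included, and the job is handed in when it is done.

```bash
mkdir -p pics
cat > h.py <<'E'
import numpy as np, cv2
from rig import sense, capture, finish_job, find_in, place_of
from scipy.spatial.transform import Rotation as R
def ray(c,px):
    u,v=px; d=np.array([(u-c["cx"])/c["fx"],-(v-c["cy"])/c["fy"],-1.0])
    M=np.linalg.inv(c["camera_from_world"]); return M[:3,3],M[:3,:3]@d
def at_z(c,px,z):
    o,d=ray(c,px); return o+d*(z-o[2])/d[2]
def at_depth(c,px):
    o,d=ray(c,px); u,v=map(int,np.round(px)); w=c["depth"][max(v-2,0):v+3,max(u-2,0):u+3]; w=w[w>0]
    return o+d*np.median(w) if len(w) else None
def proj(c,p):
    q=(c["camera_from_world"]@np.append(p,1))[:3]; return [c["cx"]+c["fx"]*q[0]/-q[2], c["cy"]+c["fy"]*q[1]/q[2]]
def tri(c1,p1,c2,p2):
    o1,d1=ray(c1,p1);o2,d2=ray(c2,p2)
    s=np.linalg.lstsq(np.c_[d1,-d2],o2-o1,rcond=None)[0]
    a,b=o1+s[0]*d1,o2+s[1]*d2; return (a+b)/2,np.linalg.norm(a-b)
E
cat > look.py <<'E'
from h import *
import sys
np.set_printoptions(precision=1,suppress=True)
C={}
for n in("side","top"):
    C[n]=capture(n); cv2.imwrite(f"pics/{n}_{sys.argv[1]}.png",C[n]["color"][:,:,::-1])
for q in ["chamber","lid_hinge","tongue_grip","lid_pointer","clamp_mark","bottle","cup","crucible","vial"]:
    P={}
    for n in C:
        r=place_of(q,n)
        if r: P[n]=r[0]["centre"]; print(q,n,np.array(P[n]),round(r[0]["conf"],2),"depthpt",at_depth(C[n],P[n]))
    if len(P)==2: print("   tri",*tri(C["side"],P["side"],C["top"],P["top"]))
s=sense(); print(s)
E
python3 look.py 0
```

```text
chamber side [263.2 250.7] 0.65 depthpt [634.7 196.   72.6]
chamber top [263. 167.] 0.93 depthpt [652.2 108.1  87.8]
   tri [667.6 117.1   4.6] 4.4342670830554285
lid_hinge side [237.5 217.2] 0.66 depthpt [730.6 113.1  87.6]
lid_hinge top [270.9 136.7] 0.66 depthpt [737.7  86.6  84.8]
   tri [742.4  88.3  69.3] 2.5139186142525327
tongue_grip side [303.4 231.9] 0.57 depthpt [565.6 127.4  88.2]
tongue_grip top [199.4 246.9] 0.71 depthpt [434.1 289.4  47.8]
   tri [477.9 265.8 199.1] 87.83238847187847
lid_pointer side [299.9 207.1] 0.68 depthpt [606.9  19.7  80.8]
lid_pointer top [295.2 182.5] 0.7 depthpt [619.   22.2   3.6]
   tri [608.2  19.5  80.7] 2.3992809906153583
clamp_mark side [295.5 183.4] 0.58 depthpt [615.7  25.  149.4]
clamp_mark top [296. 176.] 0.63 depthpt [617.4  15.4 153.1]
   tri [618.7  15.6 143.9] 0.007482628487422668
bottle side [251.  223.9] 0.85 depthpt [677.1 155.9 107.4]
bottle top [257.7 151.3] 0.59 depthpt [679.6 113.3 173.7]
   tri [695.2 122.8  82.3] 4.095710205128054
cup side [203.3 317.9] 0.94 depthpt [695.5 357.3  20.6]
cup top [189.6 148.8] 0.97 depthpt [710.  317.9  59.6]
   tri [718.9 333.7 -10.3] 10.511528691047769
crucible side [371.1 174.2] 0.46 depthpt [ 476.2 -338.3   13. ]
crucible top [427.5 229.8] 0.67 depthpt [ 477.  -359.9   16.1]
   tri [ 478.1 -363.8   -0.1] 1.4662371477973446
vial side [349.  329.3] 0.85 depthpt [422.8 307.   16.8]
vial top [296.7 174. ] 0.67 depthpt [623.3  13.6 148.7]
   tri [ 570.8   29.2 -284.6] 227.28150011184664
{'time_s': 1.0, 'joints': array([ 1.1,  0.3,  1.5,  0. ,  1.3, -0.2]), 'dq': array([-0., -0.,  0., -0., -0.,  0.]), 'tau': array([ -0. , -41.2, -26. ,  -0. ,   0. ,   0. ]), 'eef_pos': array([127.8, 509.2, 231.3]), 'ee_rot': array([-0. ,  0.1,  1. ,  0. ]), 'force': array([-0.3, -0.1, -0.2]), 'wrist_torque': array([0., 0., 0.]), 'grip_force': 0.0, 'grip_width': 0.9989203303975145}
```

```bash
python3 -c "
import cv2
a=cv2.imread('pics/side_0.png');b=cv2.imread('pics/top_0.png')
cv2.imwrite('pics/both.png',cv2.resize(cv2.vconcat([a[130:350,150:480],b[60:280,150:480]]),None,fx=1.36,fy=1.36))
cv2.imwrite('pics/b1.png',cv2.resize(b,(800,500)))
cv2.imwrite('pics/b2.png',cv2.resize(a,(800,500)))"
```

```text
(no output)
```

View pics/b1.png

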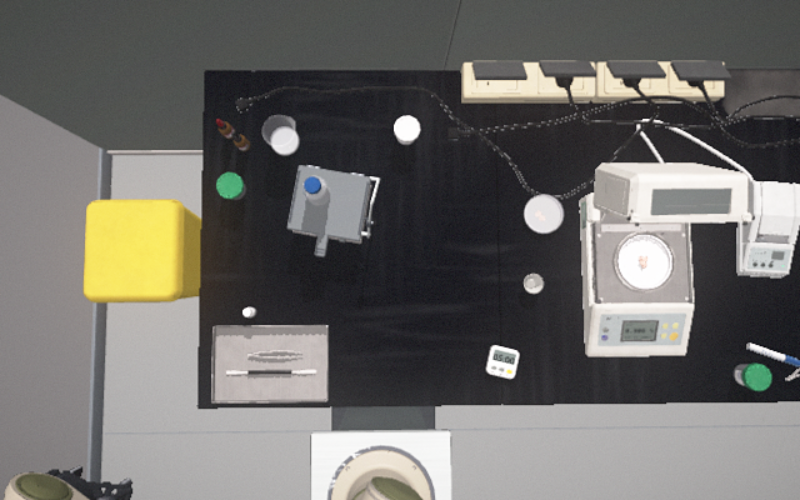

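View pics/b2.png

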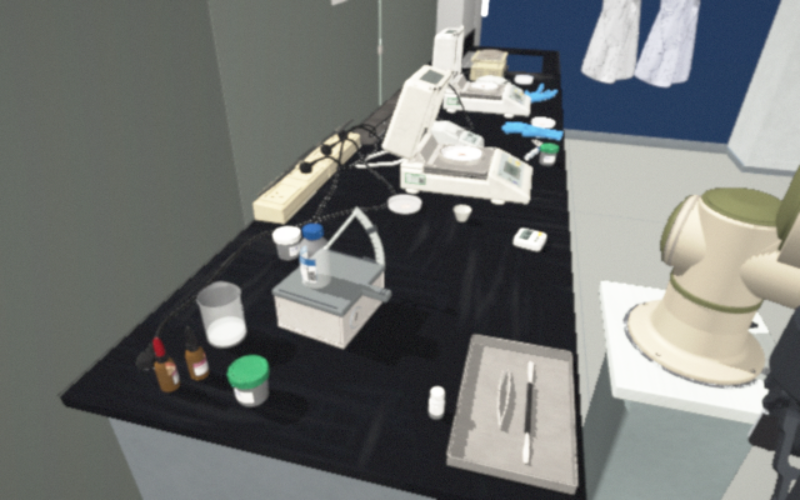

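The side view shows the blue-capped bottle on the lid's rear left at about (251,200), the tongue near (308,236) and the scale to the right. The top view's "tongue" report was the vial; the tongue is really at about (256,198). Next I'll fit the lid from depth.

```bash
cat > fit.py <<'E'
from h import *
np.set_printoptions(precision=3,suppress=True)
c=capture("top");s=capture("side")
def cloud(c):
    v,u=np.mgrid[0:400,0:640]; d=c["depth"]
    P=np.stack([(u-c["cx"])/c["fx"]*d,-(v-c["cy"])/c["fy"]*d,-d],-1)
    M=np.linalg.inv(c["camera_from_world"]); return P@M[:3,:3].T+M[:3,3]
P=cloud(c);Q=cloud(s)
box=lambda P,z0,z1:P[(P[...,2]>z0)&(P[...,2]<z1)&(abs(P[...,0]-650)<170)&(abs(P[...,1]-110)<140)]
L=box(P,76,100); print("lid",len(L),np.median(L[:,2]))
m=((P[...,2]>74)&(P[...,2]<102)&(abs(P[...,0]-650)<170)&(abs(P[...,1]-110)<140)).astype(np.uint8)
m=cv2.morphologyEx(m,cv2.MORPH_OPEN,np.ones((13,13)))
m=cv2.morphologyEx(m,cv2.MORPH_CLOSE,np.ones((25,25)))
pts=P[(m>0)&(P[...,2]<102)&(P[...,2]>74)]
print("rect",cv2.minAreaRect(pts[:,:2].astype(np.float32)))
r=cv2.minAreaRect(np.argwhere(m)[:,::-1].astype(np.float32)); print([at_z(c,p,88)[:2] for p in cv2.boxPoints(r)])
for n,X in(("top",P),("side",Q)):
    B=box(X,140,230); B=B[(abs(B[:,0]-690)<60)&(abs(B[:,1]-120)<50)]; print(n,"bottle hi",len(B),B.min(0),B.max(0),np.median(B,0))
    h=B[B[:,2]>190]; print("cap",len(h),np.median(h,0),h.min(0),h.max(0))
for q in("tongue_grip","vial","bottle","clamp_mark","lid_pointer"):
  for cam,C in(("top",c),("side",s)):
    print(q,cam,[(np.array(r["centre"]),round(r["conf"],2)) for r in place_of(q,cam)[:3]])
E
python3 fit.py
cat >/dev/null <<'E'
E
```

```text
lid 2954 88.31523379405758
rect ((666.737548828125, 93.13612365722656), (131.38172912597656, 149.9120330810547), 79.5377197265625)
[array([603.984, 170.726]), array([750.647, 146.46 ]), array([726.929,  15.581]), array([580.532,  41.191])]
top bottle hi 336 [659.098 105.895 140.925] [707.945 155.539 208.355] [678.842 127.146 177.913]
cap 152 [684.503 132.016 200.743] [668.177 114.929 191.032] [701.749 147.867 208.355]
side bottle hi 643 [656.956 113.67  140.104] [707.467 160.797 201.893] [675.8   146.442 170.587]
cap 156 [680.056 139.262 199.173] [664.735 117.334 190.041] [699.133 150.286 201.893]
tongue_grip top [(array([259.5, 199.3]), 0.83)]
tongue_grip side [(array([301.1, 232.1]), 0.96)]
vial top [(array([200.7, 243.5]), 0.65)]
vial side [(array([348. , 329.6]), 0.8)]
bottle top [(array([255.8, 150.9]), 0.69)]
bottle side [(array([251.7, 224.2]), 0.79)]
clamp_mark top [(array([295.3, 173.4]), 0.47)]
clamp_mark side [(array([295.8, 181.9]), 0.64)]
lid_pointer top [(array([293.8, 180.5]), 0.78)]
lid_pointer side [(array([298.5, 204.2]), 0.85)]
```

```bash
python3 -c "
import cv2
a=cv2.imread('pics/side_0.png');b=cv2.imread('pics/top_0.png')
f=lambda i:cv2.resize(i,(400,300),interpolation=cv2.INTER_CUBIC)
cv2.imwrite('pics/crop.png',cv2.hconcat([f(a[160:280,200:360]),f(b[120:216,220:348])]))"
```

```text
(no output)
```

View pics/crop.png

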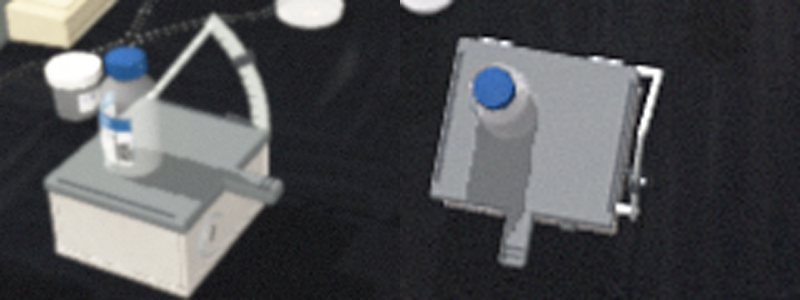

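The crop shows the clamp partway up the scale at crop (240,58), and the tongue at top crop (515,240), i.e. pixel (257,197). I'll work out the lid corners and the first move.

```bash
cat > go.py <<'E'
from h import *
import sys
np.set_printoptions(precision=3,suppress=True)
# target TCP x y z, closing-axis yaw (deg) tool down -> delta in tool frame
def delta(p,yaw_close,tilt=0):
    s=sense(); w,x,y,z=s["ee_rot"]; A=R.from_quat([x,y,z,w])
    best=None
    for k in(0,180):
        a=np.deg2rad(yaw_close+k); Y=np.array([np.cos(a),np.sin(a),0]); Z=np.array([0,0,-1.]); X=np.cross(Y,Z)
        B=R.from_matrix(np.c_[X,Y,Z]); rv=(A.inv()*B).as_rotvec()
        if best is None or np.linalg.norm(rv)<np.linalg.norm(best): best=rv
    print("pose",s["eef_pos"],"t",s["time_s"],"axes",A.as_matrix().tolist()); print("F",s["force"],"w",s["grip_width"],s["grip_force"],"q",s["joints"])
    print("shift now-axes",A.inv().apply(np.array(p)-s["eef_pos"]),"turn",best)
if __name__=="__main__": a=list(map(float,sys.argv[1:])); delta(a[:3],a[3])
E
python3 go.py 520 100 300 80
python3 - <<'E'
from h import *
c=capture("top")
for p in((239.8,132.8),(296.8,141.8),(288.8,194.2),(230.6,182.4)): print(at_z(c,p,88))
for p in((256.8,204.2),(256.8,196),(257.3,193)): print(at_z(c,p,88))
print(capture("wrist")["mount"])
E
```

```text
pose [127.771 509.217 231.293] t 1.6 axes [[-0.9699386188525798, 0.24334969801407008, 1.1610815654537675e-05], [0.24334969723202027, 0.9699386179787635, -4.7016280182908055e-05], [-2.2703176073824045e-05, -4.277741739004721e-05, -0.9999999988273294]]
F [-0.42  -0.289 -0.128] w 0.9944618955376928 0.0 q [ 1.102  0.313  1.498 -0.     1.331 -0.223]
shift now-axes [-480.022 -301.47   -68.684] turn [-0.     0.    -0.071]
[748.44580821 172.5160833   88.        ]
[722.1577168   14.57763195  88.        ]
[576.2246075   37.28308407  88.        ]
[610.00811685 196.94997678  88.        ]
[549.36600505 124.93968375  88.        ]
[571.92377457 124.99523748  88.        ]
[580.18398341 123.64587655  88.        ]
[[ 4.31647900e-04  9.49922783e-01  3.12484431e-01  8.05931980e+01]
 [ 9.99999903e-01 -4.36954265e-04 -5.30427917e-05 -4.97733343e-01]
 [ 8.61548484e-05  3.12484423e-01 -9.49922880e-01 -1.42216586e+02]
 [ 0.00000000e+00  0.00000000e+00  0.00000000e+00  1.00000000e+00]]
```

```bash
python3 -m jog '[{"tx":-30,"ty":-15,"tz":-20,"jaw":-1},{"tx":-55,"ty":-27,"tz":-10,"jaw":-1},{"tx":-55,"ty":-27,"tz":-10,"jaw":-1},{"tx":-55,"ty":-27,"tz":-10,"jaw":-1},{"tx":-55,"ty":-27,"tz":-10,"jaw":-1}]' && python3 -m jog '[{"tx":-55,"ty":-27,"tz":-10,"jaw":-1},{"tx":-55,"ty":-27,"tz":-10,"jaw":-1},{"tx":-55,"ty":-27,"tz":-10,"jaw":-1},{"tx":-55,"ty":-27,"tz":-9,"jaw":-1},{"tx":-55,"ty":-27,"az":-0.07,"jaw":-1}]' && python3 -m jog '[{"tx":-30,"ty":-15,"jaw":-1},{"jaw":-1},{"jaw":-1}]'
python3 go.py 600 110 330 80
cat > wl.py <<'E'
from h import *
import sys
np.set_printoptions(precision=1,suppress=True)
def wcap(f=None):
    s=sense(); c=capture("wrist"); w,x,y,z=s["ee_rot"]
    T=np.eye(4); T[:3,:3]=R.from_quat([x,y,z,w]).as_matrix(); T[:3,3]=s["eef_pos"]
    c["camera_from_world"]=np.linalg.inv(T@c["mount"])
    if f: cv2.imwrite(f,c["color"][:,:,::-1])
    return c
if __name__=="__main__":
    c=wcap(f"pics/wrist_{sys.argv[1]}.png")
    for q in ["chamber","lid_hinge","tongue_grip","lid_pointer","clamp_mark","bottle"]:
        for r in place_of(q,"wrist")[:1]:
            z={"chamber":0,"lid_hinge":78,"tongue_grip":81,"lid_pointer":78,"clamp_mark":143,"bottle":88}[q]
            print(q,np.array(r["centre"]),round(r["conf"],2),"at_z",at_z(c,r["centre"],z),"dep",at_depth(c,r["centre"]))
E
python3 wl.py 1
```

```text
pose [127.777 509.214 231.284] t 1.7 axes [[-0.9699346462585422, 0.24336553163142732, -1.034034139986251e-06], [0.2433655316150155, 0.9699346461230792, -1.648750671729129e-05], [-3.0095452998835763e-06, -1.6243452263707096e-05, -0.9999999998635464]]
F [0.79  0.283 0.107] w 1.0057751741145835 0.0 q [ 1.102  0.313  1.498 -0.     1.331 -0.223]
shift now-axes [-555.181 -272.29   -98.71 ] turn [-0.     0.    -0.071]schema error: expected keys tx, ty, tz, ax, ay, az, jaw
```

View pics/wrist_1.png

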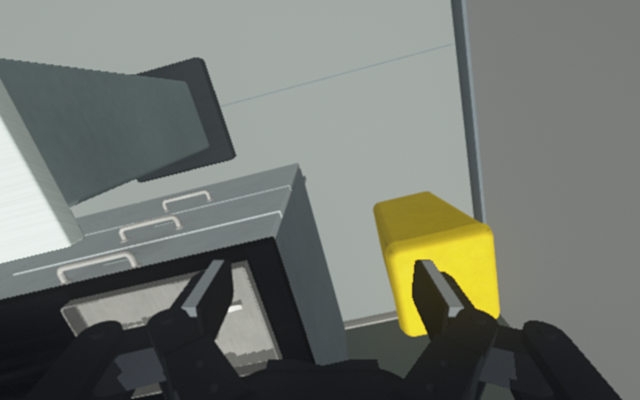

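The move was refused because every key is required. The wrist view only shows the tray and the start area, so I'll resend with full rows.

```bash
python3 -m jog '[{"tx":-30,"ty":-15,"tz":-20,"ax":0,"ay":0,"az":0,"jaw":-1},{"tx":-55,"ty":-27,"tz":-10,"ax":0,"ay":0,"az":0,"jaw":-1},{"tx":-55,"ty":-27,"tz":-10,"ax":0,"ay":0,"az":0,"jaw":-1},{"tx":-55,"ty":-27,"tz":-10,"ax":0,"ay":0,"az":0,"jaw":-1},{"tx":-55,"ty":-27,"tz":-10,"ax":0,"ay":0,"az":0,"jaw":-1}]' && python3 -m jog '[{"tx":-55,"ty":-27,"tz":-10,"ax":0,"ay":0,"az":0,"jaw":-1},{"tx":-55,"ty":-27,"tz":-10,"ax":0,"ay":0,"az":0,"jaw":-1},{"tx":-55,"ty":-27,"tz":-10,"ax":0,"ay":0,"az":0,"jaw":-1},{"tx":-55,"ty":-27,"tz":-9,"ax":0,"ay":0,"az":0,"jaw":-1},{"tx":-55,"ty":-27,"tz":0,"ax":0,"ay":0,"az":-0.07,"jaw":-1}]' && python3 -m jog '[{"tx":-30,"ty":-15,"tz":0,"ax":0,"ay":0,"az":0,"jaw":-1},{"tx":0,"ty":0,"tz":0,"ax":0,"ay":0,"az":0,"jaw":-1}]'
python3 go.py 600 110 330 80
python3 wl.py 2
```

```text
time_s: 2.68
eef_pos: [341.6, 327.6, 291.8]
ee_rot: [0.0, 0.123, 0.992, 0.0]
force: [0.8, 1.8, 0.7]
grip_width: 1.001
grip_force: 0.0
time_s: 3.3
eef_pos: [575.7, 129.7, 331.1]
ee_rot: [0.001, 0.087, 0.996, 0.0]
force: [0.3, 1.4, -0.2]
grip_width: 1.001
grip_force: 0.0
time_s: 3.55
eef_pos: [602.3, 109.5, 329.0]
ee_rot: [-0.001, 0.089, 0.996, -0.0]
force: [-0.4, 1.0, -0.4]
grip_width: 0.997
grip_force: 0.0
pose [602.305 109.469 328.969] t 3.55 axes [[-0.9841177022826756, 0.17750925715342486, -0.0016768061028447107], [0.1775097730219834, 0.9841190242920236, -0.0001628133883280201], [0.0016212759022417084, -0.0004578770083400693, -0.9999985809055402]]
F [-0.351  1.046 -0.354] w 0.996600564495337 0.0 q [-0.011  0.479  1.011 -0.     1.654 -1.404]
shift now-axes [ 2.365  0.113 -1.028] turn [-0.    -0.002 -0.004]
chamber [330.5 193.9] 0.97 at_z [665.8 110.8   0. ] dep [639.3 113.1  87.5]
lid_hinge [324.8 262.9] 0.61 at_z [741.5  87.7  78. ] dep [785.   80.6  -0.4]
tongue_grip [336.1 137.2] 0.91 at_z [570.5 132.1  81. ] dep [569.8 132.   87.1]
lid_pointer [256.6 179.1] 0.7 at_z [605.5  22.   78. ] dep [605.3  22.3  79.1]
clamp_mark [244.7 208.2] 0.7 at_z [622.   17.6 143. ] dep [619.1  20.8 152.8]
bottle [348.4 226.3] 0.78 at_z [687.6 128.9  88. ] dep [659.  128.  154.7]
```

View pics/wrist_2.png

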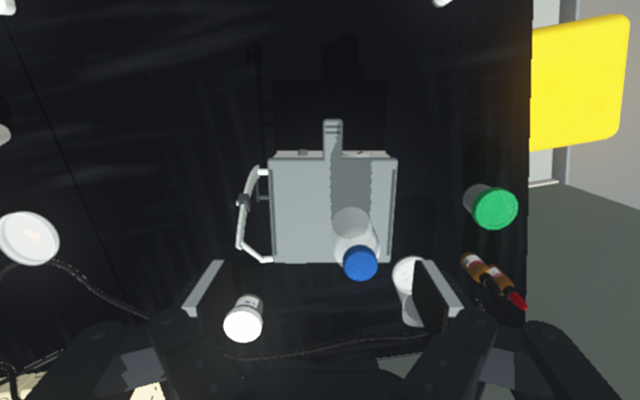

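The wrist view shows the lid squarely: its corners are near (271,158), (396,158), (392,262) and (274,262). The tongue is centred at column 333, rows 119-158, the bottle cap is at (360,262), and the clamp is near (243,201).

```bash
cat > m.py <<'E'
from h import *
from wl import wcap
np.set_printoptions(precision=2,suppress=True)
c=wcap()
for p in((271,158),(396,158),(392,262),(274,262),(333,120),(333,158),(333,139)): print(p,at_z(c,p,88))
hsv=cv2.cvtColor(c["color"],cv2.COLOR_RGB2HSV); m=cv2.inRange(hsv,(100,150,60),(125,255,255)); m[:240]=0
n,l,st,ce=cv2.connectedComponentsWithStats(m); i=1+np.argmax(st[1:,4]); print("cap",st[i],ce[i],at_z(c,ce[i],195))
E
python3 m.py
python3 - <<'E'
import cv2
a=cv2.imread('pics/wrist_2.png')[140:280,215:345]
cv2.imwrite('pics/wc.png',cv2.resize(a,None,fx=4,fy=4,interpolation=cv2.INTER_CUBIC))
E
```

```text
(271, 158) [579.85  50.63  88.  ]
(396, 158) [606.77 203.51  88.  ]
(392, 262) [750.85 183.44  88.  ]
(274, 262) [722.46  22.18  88.  ]
(333, 120) [548.03 133.91  88.  ]
(333, 158) [593.21 126.46  88.  ]
(333, 139) [570.19 130.25  88.  ]
cap [341 247  34  35 958] [357.04 264.4 ] [683.6  132.45 195.  ]
```

View pics/wc.png

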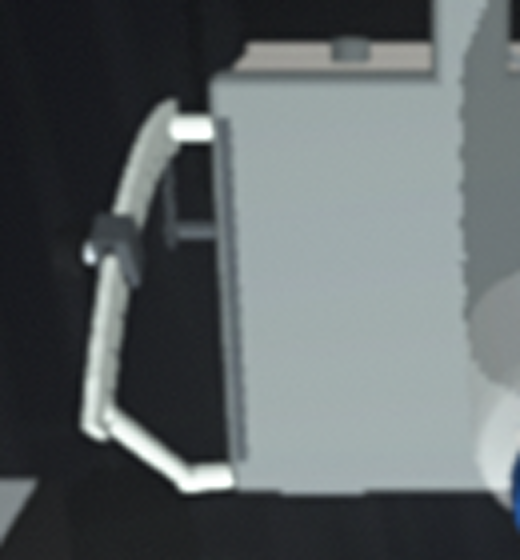

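```bash
python3 -m jog '[{"tx":-26,"ty":12,"tz":20,"ax":0,"ay":0,"az":0,"jaw":-1},{"tx":-26,"ty":12,"tz":20,"ax":0,"ay":0,"az":0,"jaw":-1},{"tx":-25,"ty":12,"tz":20,"ax":0,"ay":0,"az":0,"jaw":-1},{"tx":0,"ty":0,"tz":30,"ax":0,"ay":0,"az":0,"jaw":-1},{"tx":0,"ty":0,"tz":0,"ax":0,"ay":0,"az":0,"jaw":-1}]'
python3 go.py 684 131 142 80
```

```text
time_s: 4.58
eef_pos: [682.4, 133.5, 238.0]
ee_rot: [-0.002, 0.088, 0.996, -0.0]
force: [-0.4, -0.1, 1.4]
grip_width: 1.003
grip_force: 0.0
pose [682.36  133.465 237.997] t 4.575 axes [[-0.9846427738422437, 0.1745117838526843, -0.004923943217212593], [0.1745145845678518, 0.9846545788763018, -0.00014167230785702982], [0.0048236597477886315, -0.0009987965191725254, -0.9999878672824741]]
F [-0.395 -0.127  1.412] w 1.0031082519474919 0.0 q [ 0.025  0.719  0.849 -0.     1.578 -1.37 ]
shift now-axes [-2.508 -2.045 95.988] turn [-0.001 -0.005 -0.001]
```

```bash
python3 -m jog '[{"tx":-2,"ty":-2,"tz":24,"ax":0,"ay":-0.005,"az":0,"jaw":-1},{"tx":0,"ty":0,"tz":24,"ax":0,"ay":0,"az":0,"jaw":-1},{"tx":0,"ty":0,"tz":24,"ax":0,"ay":0,"az":0,"jaw":-1},{"tx":0,"ty":0,"tz":24,"ax":0,"ay":0,"az":0,"jaw":-1},{"tx":0,"ty":0,"tz":0,"ax":0,"ay":0,"az":0,"jaw":-1}]' && python3 -m jog '[{"tx":0,"ty":0,"tz":0,"ax":0,"ay":0,"az":0,"jaw":0.4},{"tx":0,"ty":0,"tz":0,"ax":0,"ay":0,"az":0,"jaw":0.6},{"tx":0,"ty":0,"tz":0,"ax":0,"ay":0,"az":0,"jaw":0.6},{"tx":0,"ty":0,"tz":0,"ax":0,"ay":0,"az":0,"jaw":0.6}]' 35
```

```text
time_s: 5.2
eef_pos: [684.8, 130.8, 144.5]
ee_rot: [0.002, 0.088, 0.996, -0.0]
force: [-0.6, 0.0, -0.1]
grip_width: 1.004
grip_force: 0.0
time_s: 5.7
eef_pos: [685.8, 130.8, 146.3]
ee_rot: [0.004, 0.088, 0.996, -0.0]
force: [-0.8, 0.5, 6.2]
grip_width: 0.578
grip_force: 36.0
```

```bash
python3 -m jog '[{"tx":0,"ty":0,"tz":-10,"ax":0,"ay":0,"az":0,"jaw":0.6},{"tx":0,"ty":0,"tz":-25,"ax":0,"ay":0,"az":0,"jaw":0.6},{"tx":0,"ty":0,"tz":-30,"ax":0,"ay":0,"az":0,"jaw":0.6},{"tx":0,"ty":0,"tz":-30,"ax":0,"ay":0,"az":0,"jaw":0.6},{"tx":0,"ty":0,"tz":-30,"ax":0,"ay":0,"az":0,"jaw":0.6}]' && python3 -m jog '[{"tx":15,"ty":-24,"tz":0,"ax":0,"ay":0,"az":0,"jaw":0.6},{"tx":23,"ty":-37,"tz":0,"ax":0,"ay":0,"az":0,"jaw":0.6},{"tx":23,"ty":-37,"tz":0,"ax":0,"ay":0,"az":0,"jaw":0.6},{"tx":23,"ty":-37,"tz":0,"ax":0,"ay":0,"az":0,"jaw":0.6},{"tx":23,"ty":-37,"tz":0,"ax":0,"ay":0,"az":0,"jaw":0.6}]' && python3 -m jog '[{"tx":23,"ty":-37,"tz":0,"ax":0,"ay":0,"az":0,"jaw":0.6},{"tx":20,"ty":-34,"tz":15,"ax":0,"ay":0,"az":0,"jaw":0.6},{"tx":12,"ty":-20,"tz":30,"ax":0,"ay":0,"az":0,"jaw":0.6},{"tx":0,"ty":0,"tz":30,"ax":0,"ay":0,"az":0,"jaw":0.6},{"tx":0,"ty":0,"tz":30,"ax":0,"ay":0,"az":0,"jaw":0.6}]'; python3 go.py 480 -100 62 80
```

```text
time_s: 6.32
eef_pos: [684.4, 130.9, 270.7]
ee_rot: [0.002, 0.088, 0.996, -0.0]
force: [0.1, -0.3, -1.6]
grip_width: 0.575
grip_force: 36.7
time_s: 6.95
eef_pos: [548.0, -20.6, 269.3]
ee_rot: [0.003, 0.088, 0.996, -0.0]
force: [0.7, -0.4, -1.2]
grip_width: 0.572
grip_force: 36.7
time_s: 7.58
eef_pos: [479.5, -100.1, 163.2]
ee_rot: [0.003, 0.088, 0.996, -0.0]
force: [0.7, -0.2, -2.1]
grip_width: 0.579
grip_force: 36.7
pose [ 479.511 -100.094  163.211] t 7.575 axes [[-0.9844460078716704, 0.17559673341553647, 0.005643119644659497], [0.17559289162146866, 0.9844621680609904, -0.001173059531942926], [-0.00576142322192019, -0.00016392207704534812, -0.9999833894280497]]
F [ 0.704 -0.207 -2.137] w 0.5787738314212941 36.711669383221306 q [-0.446  0.3    1.703  0.002  1.133 -1.841]
shift now-axes [  0.118   0.195 101.212] turn [-0.     0.006 -0.002]
```

```bash
python3 -m jog '[{"tx":0,"ty":0,"tz":25,"ax":0,"ay":0.006,"az":0,"jaw":0.6},{"tx":0,"ty":0,"tz":30,"ax":0,"ay":0,"az":0,"jaw":0.6},{"tx":0,"ty":0,"tz":25,"ax":0,"ay":0,"az":0,"jaw":0.6},{"tx":0,"ty":0,"tz":13,"ax":0,"ay":0,"az":0,"jaw":0.6},{"tx":0,"ty":0,"tz":0,"ax":0,"ay":0,"az":0,"jaw":0.6}]' && python3 -m jog '[{"tx":0,"ty":0,"tz":3,"ax":0,"ay":0,"az":0,"jaw":0.6},{"tx":0,"ty":0,"tz":3,"ax":0,"ay":0,"az":0,"jaw":0.6},{"tx":0,"ty":0,"tz":0,"ax":0,"ay":0,"az":0,"jaw":0.6}]'
python3 - <<'E'
from h import *
for n in("side",):
    c=capture(n); print([(r["centre"],r["conf"]) for r in place_of("bottle",n)[:2]], proj(c,[480,-100,0]))
E
```

```text
time_s: 8.2
eef_pos: [479.6, -99.8, 70.4]
ee_rot: [-0.001, 0.088, 0.996, 0.0]
force: [-0.0, -0.3, -1.2]
grip_width: 0.573
grip_force: 36.7
time_s: 8.57
eef_pos: [479.7, -99.8, 64.6]
ee_rot: [-0.0, 0.088, 0.996, -0.0]
force: [0.1, -0.2, -1.5]
grip_width: 0.578
grip_force: 36.7
[([357.3, 213.5], 0.77)] [np.float64(356.697098491772), np.float64(216.45850095273565)]
```

```bash
python3 -m jog '[{"tx":0,"ty":0,"tz":2,"ax":0,"ay":0,"az":0,"jaw":0.6},{"tx":0,"ty":0,"tz":2,"ax":0,"ay":0,"az":0,"jaw":0.6},{"tx":0,"ty":0,"tz":0,"ax":0,"ay":0,"az":0,"jaw":0.6}]' && python3 -m jog '[{"tx":0,"ty":0,"tz":1.5,"ax":0,"ay":0,"az":0,"jaw":0.6},{"tx":0,"ty":0,"tz":0,"ax":0,"ay":0,"az":0,"jaw":0.6}]'
```

```text
time_s: 9.05
eef_pos: [479.5, -99.7, 60.3]
ee_rot: [-0.001, 0.088, 0.996, 0.0]
force: [1.2, 0.2, -1.3]
grip_width: 0.578
grip_force: 36.7
time_s: 9.3
eef_pos: [479.6, -99.8, 58.9]
ee_rot: [-0.001, 0.088, 0.996, 0.0]
force: [-0.6, -0.5, -1.8]
grip_width: 0.576
grip_force: 36.7
```

```bash
python3 -m jog '[{"tx":0,"ty":0,"tz":1,"ax":0,"ay":0,"az":0,"jaw":0.6},{"tx":0,"ty":0,"tz":1,"ax":0,"ay":0,"az":0,"jaw":0.6},{"tx":0,"ty":0,"tz":0,"ax":0,"ay":0,"az":0,"jaw":0.6}]'  && python3 -m jog '[{"tx":0,"ty":0,"tz":1,"ax":0,"ay":0,"az":0,"jaw":0.6},{"tx":0,"ty":0,"tz":0,"ax":0,"ay":0,"az":0,"jaw":0.6}]'
```

```text
time_s: 9.68
eef_pos: [480.2, -99.8, 58.4]
ee_rot: [0.0, 0.088, 0.996, -0.0]
force: [-2.5, 3.0, 14.6]
grip_width: 0.575
grip_force: 38.3
time_s: 9.93
eef_pos: [480.6, -99.9, 58.4]
ee_rot: [0.001, 0.088, 0.996, -0.0]
force: [-6.2, 3.2, 25.3]
grip_width: 0.579
grip_force: 39.5
```

```bash
python3 -m jog '[{"tx":0,"ty":0,"tz":-2,"ax":0,"ay":0,"az":0,"jaw":0.6},{"tx":0,"ty":0,"tz":0,"ax":0,"ay":0,"az":0,"jaw":0},{"tx":0,"ty":0,"tz":0,"ax":0,"ay":0,"az":0,"jaw":-1},{"tx":0,"ty":0,"tz":0,"ax":0,"ay":0,"az":0,"jaw":-1},{"tx":0,"ty":0,"tz":0,"ax":0,"ay":0,"az":0,"jaw":-1}]' && python3 -m jog '[{"tx":0,"ty":0,"tz":-10,"ax":0,"ay":0,"az":0,"jaw":-1},{"tx":0,"ty":0,"tz":-25,"ax":0,"ay":0,"az":0,"jaw":-1},{"tx":0,"ty":0,"tz":-45,"ax":0,"ay":0,"az":0,"jaw":-1},{"tx":0,"ty":0,"tz":-50,"ax":0,"ay":0,"az":0,"jaw":-1},{"tx":0,"ty":0,"tz":-30,"ax":0,"ay":0,"az":0,"jaw":-1}]'; python3 go.py 530 137 215 80
```

```text
time_s: 10.55
eef_pos: [479.6, -99.8, 57.8]
ee_rot: [-0.001, 0.088, 0.996, 0.0]
force: [0.2, 0.2, 0.4]
grip_width: 1.002
grip_force: 0.0
time_s: 11.18
eef_pos: [480.1, -99.9, 221.1]
ee_rot: [0.001, 0.088, 0.996, -0.001]
force: [0.1, 0.0, 1.1]
grip_width: 1.002
grip_force: 0.0
pose [480.135 -99.925 221.137] t 11.175 axes [[-0.9846014459055118, 0.17480043923272856, 0.0021906996190993893], [0.17479778681730065, 0.9846034280259189, -0.00135027529901294], [-0.0023929990700928988, -0.000946553566778561, -0.999996688790416]]
F [0.13  0.027 1.104] w 1.0018810578838722 0.0 q [-0.444  0.244  1.616 -0.     1.279 -1.839]
shift now-axes [ -7.669 241.999   5.927] turn [-0.001  0.002 -0.001]
```

```bash
python3 -m jog '[{"tx":-8,"ty":42,"tz":0,"ax":0,"ay":0,"az":0,"jaw":-1},{"tx":-10,"ty":50,"tz":0,"ax":0,"ay":0,"az":0,"jaw":-1},{"tx":-10,"ty":50,"tz":0,"ax":0,"ay":0,"az":0,"jaw":-1},{"tx":-10,"ty":50,"tz":0,"ax":0,"ay":0,"az":0,"jaw":-1},{"tx":-9,"ty":50,"tz":6,"ax":0,"ay":0,"az":0,"jaw":-1}]' && python3 -m jog '[{"tx":0,"ty":0,"tz":0,"ax":0,"ay":0,"az":0,"jaw":-1},{"tx":0,"ty":0,"tz":0,"ax":0,"ay":0,"az":0,"jaw":-1}]'; python3 go.py 569 130 81 80; python3 wl.py 3; cp pics/wrist_3.png pics/w3.png
python3 - <<'E'
from h import *
c=capture("side"); cv2.imwrite('pics/comb.png',cv2.vconcat([cv2.imread('pics/w3.png')[:300],c["color"][100:380,:,::-1]]))
E
```

```text
time_s: 11.8
eef_pos: [569.0, 131.9, 213.0]
ee_rot: [0.0, 0.088, 0.996, 0.0]
force: [-0.2, -1.4, 0.1]
grip_width: 1.002
grip_force: 0.0
time_s: 12.05
eef_pos: [568.2, 129.8, 212.3]
ee_rot: [-0.0, 0.088, 0.996, -0.0]
force: [0.1, -0.5, 0.2]
grip_width: 0.997
grip_force: 0.0
pose [568.237 129.789 212.32 ] t 12.05 axes [[-0.984599070998029, 0.1748254431382704, -0.0008566337174452311], [0.1748256205902439, 0.9845994027104086, -0.00013626277149708904], [0.000819618847127944, -0.0002839257194985407, -0.9999996238054949]]
F [ 0.077 -0.535  0.179] w 0.9970292852996122 0.0 q [ 0.024  0.455  1.344 -0.     1.344 -1.371]
shift now-axes [ -0.822   0.379 131.32 ] turn [-0.    -0.001 -0.001]
chamber [321.1 247.7] 0.64 at_z [664.2 110.9   0. ] dep [621.1 118.9  87.3]
lid_hinge [317.  343.4] 0.88 at_z [739.2  93.3  78. ] dep [730.7  95.   87.4]
tongue_grip [320.1 191.6] 0.84 at_z [568.2 127.4  81. ] dep [566.4 127.8  87.1]
lid_pointer [219.3 245. ] 0.87 at_z [605.4  20.6  78. ] dep [601.6  24.6  87. ]
bottle [108.9 129.6] 0.56 at_z [482.2 -36.6  88. ] dep [480.8 -72.7  34.4]
```

View pics/comb.png

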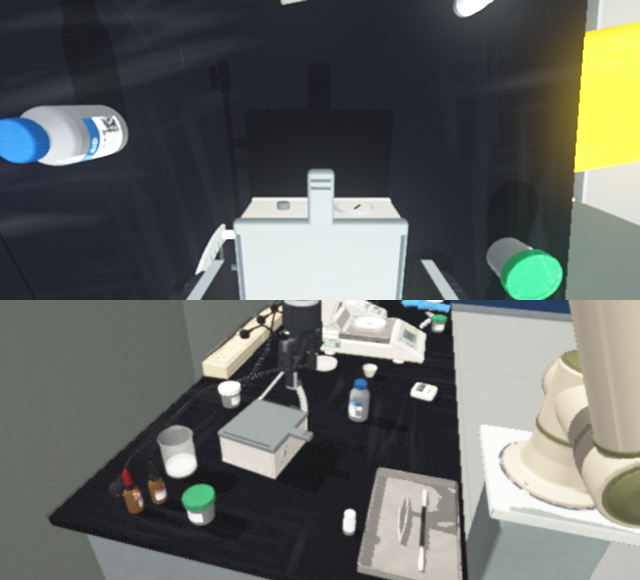

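The bottle stands upright on the bench. The tongue is centred below the gripper (column 320, rows 170-220). Next I'll descend and pinch.

```bash
python3 -m jog '[{"tx":1,"ty":-2,"tz":25,"ax":0,"ay":0,"az":0,"jaw":-1},{"tx":0,"ty":0,"tz":40,"ax":0,"ay":0,"az":0,"jaw":-1},{"tx":0,"ty":0,"tz":40,"ax":0,"ay":0,"az":0,"jaw":-1},{"tx":0,"ty":0,"tz":30,"ax":0,"ay":0,"az":0,"jaw":-0.5},{"tx":0,"ty":0,"tz":14,"ax":0,"ay":0,"az":0,"jaw":-0.3}]' && python3 -m jog '[{"tx":0,"ty":0,"tz":0,"ax":0,"ay":0,"az":0,"jaw":0.2},{"tx":0,"ty":0,"tz":0,"ax":0,"ay":0,"az":0,"jaw":1},{"tx":0,"ty":0,"tz":0,"ax":0,"ay":0,"az":0,"jaw":1},{"tx":0,"ty":0,"tz":0,"ax":0,"ay":0,"az":0,"jaw":1},{"tx":0,"ty":0,"tz":0,"ax":0,"ay":0,"az":0,"jaw":1}]' 50; python3 go.py 567 127 62 80
```

```text
time_s: 13.08
eef_pos: [566.4, 128.3, 61.6]
ee_rot: [-0.002, 0.088, 0.996, -0.0]
force: [-0.1, 0.5, -0.3]
grip_width: 0.653
grip_force: 0.0
time_s: 13.7
eef_pos: [567.6, 128.3, 63.9]
ee_rot: [0.001, 0.088, 0.996, 0.0]
force: [0.2, -3.7, 6.4]
grip_width: 0.269
grip_force: 52.5
pose [567.589 128.295  63.913] t 13.7 axes [[-0.9845645865653695, 0.17501810122228043, 0.0011131603256876292], [0.1750181846742989, 0.9845652007437525, -2.2753624777865908e-05], [-0.001099961215725168, 0.00017242088628101712, -0.9999993801779888]]
F [ 0.215 -3.656  6.4  ] w 0.26939852714054263 52.47103214263916 q [ 0.021  0.611  1.511 -0.     1.018 -1.374]
shift now-axes [ 0.355 -1.378  1.912] turn [ 0.     0.001 -0.001]
```

```bash
cat > clamp.py <<'E'
from h import *
from wl import wcap
from scipy.optimize import minimize_scalar
YAW=-0.175; O=np.array([664.5,111.2,0])
def W(p): c,s=np.cos(YAW),np.sin(YAW); return O+np.array([c*p[0]-s*p[1],s*p[0]+c*p[1],p[2]])
def arc(t,r=115,y=-98): return W([72-r*np.cos(t),y,78+r*np.sin(t)])
def ang(c,px): 
    f=lambda t:np.linalg.norm(np.array(proj(c,arc(t)))-px); m=minimize_scalar(f,bounds=(-.1,1.2),method="bounded"); return round(m.x,3),round(m.fun,1)
if __name__=="__main__":
    for k in range(2):
      for n in("side","top"):
        c=capture(n)
        for q in("lid_pointer","clamp_mark"):
            for r in place_of(q,n)[:1]: print(n,q,np.round(r["centre"],1),round(r["conf"],2),ang(c,r["centre"]))
    print(capture and sense()["time_s"])
E
python3 clamp.py
python3 - <<'E'
from h import *
from clamp import ang
for n,ps in (("side",((295.5,183.4),(295.8,181.9),(299.9,207.1),(298.5,204.2))),("top",((296,176),(295.3,173.4),(295.2,182.5),(293.8,180.5)))):
    c=capture(n)
    for p in ps: print(n,p,ang(c,p))
w=capture("wrist")
T=np.eye(4); T[:3,:3]=np.array([[-0.98412,.17751,-.00168],[.17751,.98412,-.00016],[.00162,-.00046,-1]]); T[:3,3]=[602.3,109.5,329]
w["camera_from_world"]=np.linalg.inv(T@w["mount"])
for p in ((244.7,208.2),(247,205),(249,208),(256.6,179.1)): print("w2",p,ang(w,p))
E
```

```text
side lid_pointer [296.8 206.1] 0.9 (np.float64(0.073), np.float64(3.4))
top lid_pointer [296.  185.9] 0.82 (np.float64(-0.1), np.float64(2.1))
top clamp_mark [294.3 176.2] 0.55 (np.float64(0.51), np.float64(0.3))
side lid_pointer [299.4 209.2] 0.96 (np.float64(-0.013), np.float64(0.9))
top lid_pointer [293.6 179.9] 0.95 (np.float64(0.346), np.float64(0.7))
top clamp_mark [293.4 174. ] 0.58 (np.float64(0.586), np.float64(1.4))
14.3
side (295.5, 183.4) (np.float64(0.581), np.float64(2.7))
side (295.8, 181.9) (np.float64(0.603), np.float64(3.8))
side (299.9, 207.1) (np.float64(0.041), np.float64(0.4))
side (298.5, 204.2) (np.float64(0.117), np.float64(1.5))
top (296, 176) (np.float64(0.523), np.float64(1.4))
top (295.3, 173.4) (np.float64(0.613), np.float64(0.4))
top (295.2, 182.5) (np.float64(0.186), np.float64(1.0))
top (293.8, 180.5) (np.float64(0.314), np.float64(0.5))
w2 (244.7, 208.2) (np.float64(0.578), np.float64(1.9))
w2 (247, 205) (np.float64(0.534), np.float64(0.3))
w2 (249, 208) (np.float64(0.565), np.float64(2.3))
w2 (256.6, 179.1) (np.float64(0.01), np.float64(0.2))
```

```bash
python3 -m jog '[{"tx":-0.7,"ty":0,"tz":-15.3,"ax":0,"ay":0,"az":0,"jaw":1},{"tx":-2,"ty":0,"tz":-15.1,"ax":0,"ay":0,"az":0,"jaw":1},{"tx":-3.4,"ty":0,"tz":-14.9,"ax":0,"ay":0,"az":0,"jaw":1},{"tx":-4.7,"ty":0,"tz":-14.6,"ax":0,"ay":0,"az":0,"jaw":1},{"tx":0,"ty":0,"tz":0,"ax":0,"ay":0,"az":0,"jaw":1}]'; python3 go.py 567 127 62 80; python3 clamp.py; python3 wl.py 4
python3 - <<'E'
from h import *
f=lambda i:cv2.resize(i,(400,400),interpolation=cv2.INTER_CUBIC)
a=capture("side")["color"][140:240,240:340,::-1]; w=cv2.imread('pics/wrist_4.png')
cv2.imwrite('pics/c4.png',cv2.hconcat([f(a),f(w[100:400,0:320])]))
E
```

```text
time_s: 15.08
eef_pos: [577.8, 126.4, 122.5]
ee_rot: [-0.0, 0.088, 0.996, 0.0]
force: [4.8, -0.6, -8.7]
grip_width: 0.271
grip_force: 49.8
pose [577.809 126.409 122.513] t 15.075 axes [[-0.9845209928683962, 0.17526470093512456, -0.0008361863122589834], [0.17526459942423092, 0.9845213469771226, 0.00019373955716153594], [0.0008571989800142673, 4.418680211246315e-05, -0.9999996316286497]]
F [ 4.836 -0.585 -8.737] w 0.27140784844444793 49.79619920253754 q [ 0.017  0.557  1.429  0.     1.157 -1.377]
shift now-axes [10.693 -1.316 60.522] turn [ 0.    -0.001 -0.002]
top lid_pointer [293.4 178.4] 0.85 (np.float64(0.416), np.float64(1.0))
top clamp_mark [295.8 175.4] 0.63 (np.float64(0.545), np.float64(1.1))
top lid_pointer [294.1 180.2] 0.58 (np.float64(0.331), np.float64(0.2))
top clamp_mark [296.1 173.9] 0.57 (np.float64(0.599), np.float64(1.3))
15.675
tongue_grip [320.9 280.9] 0.55 at_z [613.1 118.9  81. ] dep [573.  126.3 145. ]
bottle [ 32.4 126.6] 0.92 at_z [484.8 -19.6  88. ] dep [480.5 -71.9  30.4]
```

View pics/c4.png

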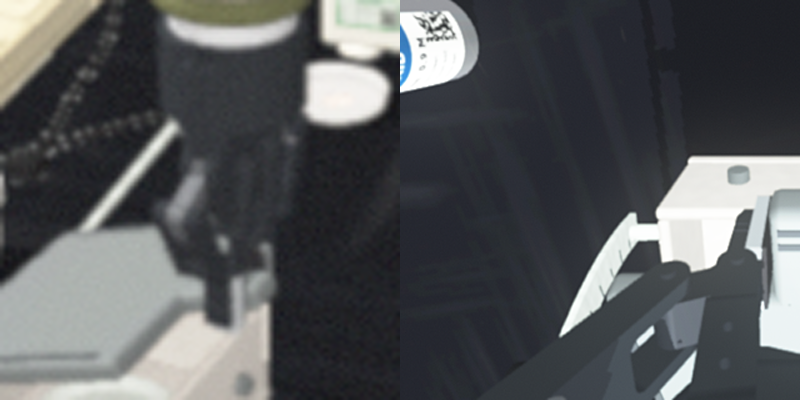

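The left crop shows the lid up and following the gripper, but the gripper hides the clamp. In the wrist crop a finger hides it too. I'll tilt the tool about the pinch point so the side camera can see the scale.

```bash
python3 -m jog '[{"tx":-3,"ty":0,"tz":-0.2,"ax":0,"ay":-0.16,"az":0,"jaw":1},{"tx":-3,"ty":0,"tz":-0.2,"ax":0,"ay":-0.16,"az":0,"jaw":1},{"tx":-3,"ty":0,"tz":-0.2,"ax":0,"ay":-0.16,"az":0,"jaw":1},{"tx":0,"ty":0,"tz":0,"ax":0,"ay":0,"az":0,"jaw":1}]'; python3 go.py 567 127 62 80; python3 clamp.py; python3 wl.py 5
python3 - <<'E'
from h import *
f=lambda i:cv2.resize(i,(400,400),interpolation=cv2.INTER_CUBIC)
a=capture("side")["color"][140:240,240:340,::-1]; w=cv2.imread('pics/wrist_5.png')
cv2.imwrite('pics/c5.png',cv2.hconcat([f(a),f(w[100:400,0:320])]))
E
```

```text
time_s: 16.58
eef_pos: [584.9, 125.2, 123.5]
ee_rot: [0.236, 0.085, 0.968, -0.021]
force: [2.6, -0.7, -4.5]
grip_width: 0.266
grip_force: 57.5
pose [584.911 125.167 123.469] t 16.575 axes [[-0.8739598613954839, 0.17421877629070462, 0.45369811401124027], [0.15458186588655734, 0.9847069663248719, -0.08035320286272371], [-0.46075873014910673, -9.197302351966058e-05, -0.8875254273159422]]
F [ 2.619 -0.72  -4.512] w 0.2664430530555365 57.49802649021149 q [ 0.062  0.399  1.769 -0.221  0.517 -1.167]
shift now-axes [44.259 -1.31  46.281] turn [-0.     0.479 -0.001]
side clamp_mark [294.5 181.6] 0.41 (np.float64(0.622), np.float64(2.8))
top lid_pointer [294.  176.6] 0.83 (np.float64(0.493), np.float64(0.6))
top clamp_mark [294.9 175.6] 0.51 (np.float64(0.534), np.float64(0.2))
side lid_pointer [294.9 196. ] 0.64 (np.float64(0.334), np.float64(3.1))
side clamp_mark [296.4 183.1] 0.64 (np.float64(0.577), np.float64(3.7))
top lid_pointer [297.3 179. ] 0.66 (np.float64(0.401), np.float64(2.9))
top clamp_mark [296.5 173.5] 0.6 (np.float64(0.614), np.float64(1.6))
17.175
chamber [321.5 201.3] 0.6 at_z [664.5 109.9   0. ] dep [597.3 122.1  67. ]
lid_hinge [318.1 315.3] 0.66 at_z [743.9  92.5  78. ] dep [684.  104.  105.7]
tongue_grip [322.5 275.1] 0.57 at_z [666.3 110.6  81. ] dep [561.3 129.1 145.4]
clamp_mark [158.6 335.7] 0.86 at_z [613.5  24.  143. ] dep [535.6  83.5 176.7]
bottle [317.  315.7] 0.61 at_z [722.9  95.5  88. ] dep [690.6 101.8 102.9]
```

View pics/c5.png

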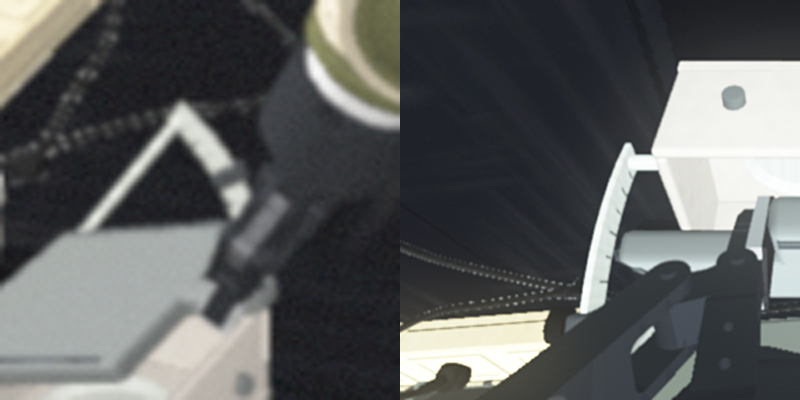

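Side crop: the clamp is clear at crop (228,178), pixel (297,184.5), with the pointer still below it. The wrist view also shows the clamp beside the finger at about (124,344). I'll raise the lid to about 0.50.

```bash
python3 -m jog '[{"tx":-6.5,"ty":0,"tz":-5.8,"ax":0,"ay":0,"az":0,"jaw":1},{"tx":-7,"ty":0,"tz":-5.3,"ax":0,"ay":0,"az":0,"jaw":1},{"tx":-7.3,"ty":0,"tz":-4.7,"ax":0,"ay":0,"az":0,"jaw":1},{"tx":0,"ty":0,"tz":0,"ax":0,"ay":0,"az":0,"jaw":1}]'
cat > st.py <<'E'
from h import *
from clamp import ang
import sys
s=sense(); w,x,y,z=s["ee_rot"]; Z=R.from_quat([x,y,z,w]).as_matrix()[:,2]; g=s["eef_pos"]-19*Z
print("grasp",g,"theta",np.arcsin((g[2]-78+ -1.9)/170)-.0176,"F",s["force"])
ims=[];A={}
for k in range(5):
    c=capture("side"); ims.append(c["color"].astype(float))
    for q in("lid_pointer","clamp_mark"):
        for r in place_of(q,"side")[:1]: A.setdefault(q,[]).append([*r["centre"],ang(c,r["centre"])[0],r["conf"]])
for q in A: print(q,np.round(A[q],2).tolist(),"med",np.round(np.median(A[q],0),2))
m=np.mean(ims,0).astype(np.uint8)[165:225,260:320,::-1]
w=capture("wrist")["color"][230:400,30:200,::-1]
f=lambda i:cv2.resize(i,(400,400),interpolation=cv2.INTER_CUBIC)
cv2.imwrite(f'pics/st{sys.argv[1]}.png',cv2.hconcat([f(m),f(w)]))
print(sense()["time_s"])
E
python3 st.py 1
```

```text
time_s: 18.08
eef_pos: [597.3, 122.9, 149.0]
ee_rot: [0.236, 0.086, 0.968, -0.021]
force: [-4.0, -0.0, -5.2]
grip_width: 0.265
grip_force: 57.6
grasp [588.7 124.5 165.9] theta 0.512626251090552 F [-4.  -0.  -5.2]
lid_pointer [[295.6, 188.3, 0.49, 0.69], [296.3, 189.7, 0.46, 0.82], [295.0, 187.8, 0.5, 0.85], [293.6, 190.3, 0.47, 0.84], [295.6, 187.0, 0.51, 0.86]] med [295.6 188.3   0.5   0.8]
clamp_mark [[372.2, 176.8, 0.27, 0.19]] med [372.2 176.8   0.3   0.2]
18.875
```

View pics/st1.png

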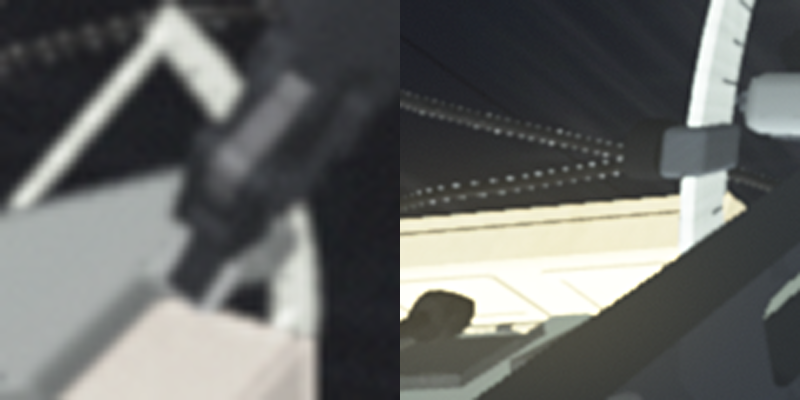

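```bash
cat > pj.py <<'E'
from h import *
from wl import wcap
from clamp import arc,W
import sys
c=wcap('pics/pj.png')
im=cv2.imread('pics/pj.png')[230:400,30:200]; im=cv2.resize(im,(590,590),interpolation=cv2.INTER_CUBIC); k=590/170
for t in np.arange(.45,.71,.05):
    p=np.array(proj(c,arc(t))); print(round(t,2),np.round(p,1),"inner/outer block y", np.round(proj(c,arc(t,115,-104)),1))
    q=tuple(int(v) for v in (p-[30,230])*k); cv2.circle(im,q,3,(0,0,255),-1); cv2.putText(im,f"{t:.2f}",(q[0]+6,q[1]),0,.4,(0,255,255))
for q in("lid_pointer","clamp_mark"): print(q,[(np.round(r["centre"],1),round(r["conf"],2)) for r in place_of(q,"wrist")[:2]])
cv2.imwrite(f'pics/pj{sys.argv[1]}.png',im)
E
python3 pj.py 1
```

```text
0.45 [171.2 267.6] inner/outer block y [161.9 267.6]
0.5 [169.9 276.7] inner/outer block y [160.5 276.7]
0.55 [168.8 286. ] inner/outer block y [159.4 286. ]
0.6 [167.9 295.4] inner/outer block y [158.5 295.4]
0.65 [167.3 304.9] inner/outer block y [157.7 304.9]
0.7 [166.8 314.3] inner/outer block y [157.3 314.3]
lid_pointer [(array([171.8, 272.4]), 0.88)]
clamp_mark [(array([169.1, 290.8]), 0.82)]
```

View pics/pj1.png

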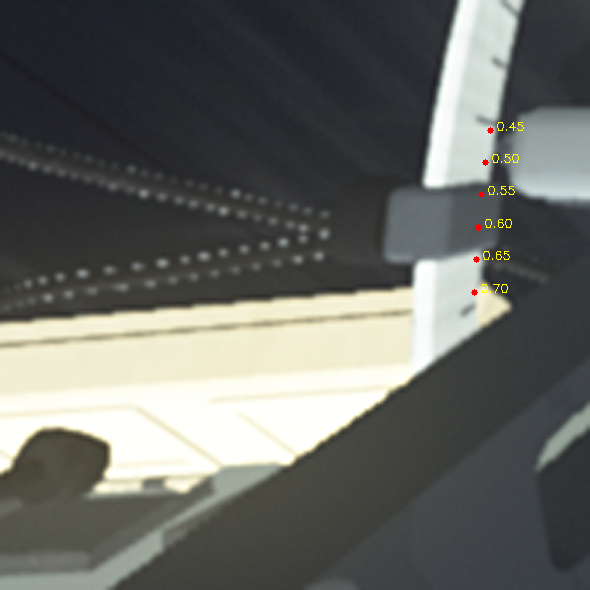

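The wrist view shows the clamp block at projected arc angles of about 0.54–0.645. The networks put the pointer at about 0.48 and the mark at about 0.575. I'll average a few frames.

```bash
cat > av.py <<'E'
from h import *
from wl import wcap
from clamp import ang
A={}
for k in range(6):
    c=wcap()
    for q in("lid_pointer","clamp_mark"):
        for r in place_of(q,"wrist")[:1]:
            if r["conf"]>.5: A.setdefault(q,[]).append([*r["centre"],*ang(c,r["centre"])])
for q in A: print(q,np.round(A[q],3)[:,2].tolist(),"mean",np.round(np.mean(A[q],0),3))
s=sense(); w,x,y,z=s["ee_rot"]; Z=R.from_quat([x,y,z,w]).as_matrix()[:,2]; g=s["eef_pos"]-19*Z
print("grasp",g,"theta",np.arcsin((g[2]-79.9)/170)-.0176,"F",s["force"],s["grip_force"],s["grip_width"],s["time_s"])
E
python3 av.py
```

```text
lid_pointer [0.483, 0.471, 0.469, 0.47, 0.476] mean [172.5 272.2   0.5   2. ]
clamp_mark [0.577, 0.577, 0.588, 0.583, 0.573, 0.584] mean [166.2 291.5   0.6   2. ]
grasp [588.6 124.5 165.7] theta 0.5113037289273941 F [-4.8 -1.1 -5. ] 57.679810523986816 0.2729269159004139 19.925
```

```bash
python3 -m jog '[{"tx":-3.6,"ty":0,"tz":-2.2,"ax":0,"ay":0,"az":0,"jaw":1},{"tx":-3.7,"ty":0,"tz":-2.2,"ax":0,"ay":0,"az":0,"jaw":1},{"tx":0,"ty":0,"tz":0,"ax":0,"ay":0,"az":0,"jaw":1}]' ; python3 av.py; python3 pj.py 2
```

```text
time_s: 20.3
eef_pos: [601.8, 122.1, 156.2]
ee_rot: [0.236, 0.085, 0.968, -0.021]
force: [-4.8, -1.5, -4.7]
grip_width: 0.269
grip_force: 57.4
lid_pointer [0.515, 0.507, 0.515, 0.53, 0.511, 0.504] mean [172.  265.4   0.5   1.1]
clamp_mark [0.57, 0.564, 0.586, 0.579, 0.573, 0.577] mean [168.3 276.5   0.6   1.4]
grasp [593.1 123.7 172.9] theta 0.5613306926445358 F [-5.2 -2.6 -5.9] 57.381665110588074 0.2668482127299009 21.2
0.45 [172.5 254. ] inner/outer block y [163.3 254. ]
0.5 [171.2 262.9] inner/outer block y [161.9 262.9]
0.55 [170.2 272. ] inner/outer block y [160.8 272. ]
0.6 [169.3 281.3] inner/outer block y [159.9 281.3]
0.65 [168.6 290.6] inner/outer block y [159.2 290.6]
0.7 [168.2 299.9] inner/outer block y [158.7 299.9]
lid_pointer [(array([170.1, 267.8]), 0.92)]
clamp_mark [(array([172.9, 277.3]), 0.93)]
```

View pics/pj2.png

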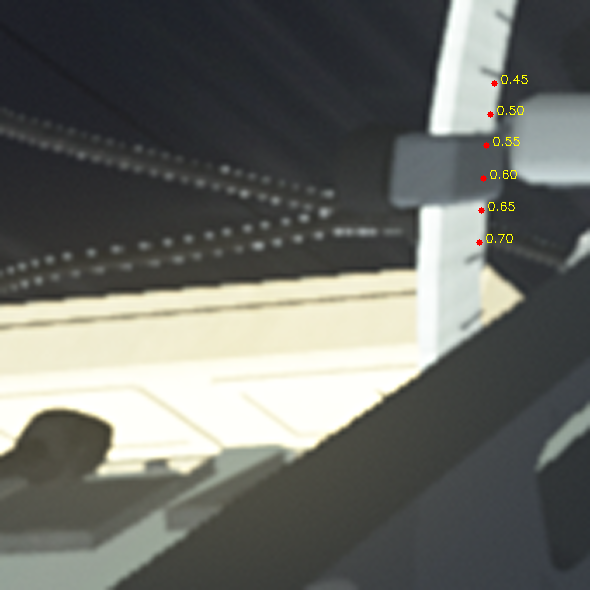

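```bash
cat > pl.py <<'E'
from h import *
from wl import wcap
from clamp import YAW,O
def cloud(c):
    v,u=np.mgrid[0:400,0:640]; d=np.where(c["depth"]>0,c["depth"],np.nan)
    P=np.stack([(u-c["cx"])/c["fx"]*d,-(v-c["cy"])/c["fy"]*d,-d],-1)
    M=np.linalg.inv(c["camera_from_world"]); return P@M[:3,:3].T+M[:3,3]
cs,sn=np.cos(YAW),np.sin(YAW); Rz=np.array([[cs,-sn,0],[sn,cs,0],[0,0,1]])
for n in("top","side"):
    a=[]
    for k in range(3):
        q=((cloud(capture(n))-O)@Rz).reshape(-1,3); q=q[np.isfinite(q).all(1)]
        q=q[(q[:,0]>-35)&(q[:,0]<60)&(abs(q[:,1])<70)]
        t=.55
        for i in range(6):   # robust: distance from plane through hinge, +10mm
            h=(72-q[:,0]); r=q[:,2]-(88+h*np.tan(t)); s=q[abs(r)<(40 if i==0 else 8)]
            if len(s)<50: break
            p,b=np.polyfit(72-s[:,0],s[:,2],1); t=np.arctan(p)
        a.append((t,b,len(s)))
    print(n,np.round(a,3).tolist(), "expected b",78+10/np.cos(t))
E
python3 pl.py
```

```text
top [[0.513, 91.742, 1588.0], [0.513, 91.794, 1596.0], [0.51, 92.01, 1576.0]] expected b 89.45884054432003
side [[0.515, 89.714, 653.0], [0.515, 89.734, 660.0], [0.515, 89.762, 662.0]] expected b 89.48830877384088
```

Depth plane fits from both cameras give a lid angle of 0.514, matching the pointer network, so the tongue slipped slightly in the pads. I need about 0.06 rad more.

```bash
python3 -m jog '[{"tx":-3.3,"ty":0,"tz":-2,"ax":0,"ay":0,"az":0,"jaw":1},{"tx":-3.3,"ty":0,"tz":-2,"ax":0,"ay":0,"az":0,"jaw":1},{"tx":0,"ty":0,"tz":0,"ax":0,"ay":0,"az":0,"jaw":1}]' 80; python3 av.py; python3 pl.py
```

```text
time_s: 22.02
eef_pos: [606.0, 121.4, 162.5]
ee_rot: [0.237, 0.086, 0.968, -0.021]
force: [0.3, -3.3, -10.1]
grip_width: 0.268
grip_force: 79.1
lid_pointer [0.568, 0.566, 0.57, 0.562, 0.545, 0.559] mean [172.6 262.3   0.6   1.8]
clamp_mark [0.577, 0.58, 0.584, 0.582, 0.581, 0.582] mean [170.2 265.6   0.6   1.3]
grasp [597.2 122.9 179.2] theta 0.6061955981548395 F [  3.5  -4.8 -11.3] 78.80680203437805 0.2619638412060495 22.925
top [[0.55, 92.413, 1530.0], [0.552, 92.27, 1544.0], [0.554, 92.125, 1556.0]] expected b 89.76072108233943
side [[0.557, 90.035, 576.0], [0.556, 90.091, 578.0], [0.556, 90.087, 572.0]] expected b 89.77032903366697
```

```bash
python3 -m jog '[{"tx":-1.4,"ty":0,"tz":-0.9,"ax":0,"ay":0,"az":0,"jaw":1},{"tx":-1.4,"ty":0,"tz":-0.9,"ax":0,"ay":0,"az":0,"jaw":1},{"tx":0,"ty":0,"tz":0,"ax":0,"ay":0,"az":0,"jaw":1}]' 80; python3 av.py; python3 pl.py;python3 pj.py 3
```

```text
time_s: 23.6
eef_pos: [607.6, 121.1, 164.9]
ee_rot: [0.237, 0.085, 0.968, -0.021]
force: [7.6, -3.5, -16.2]
grip_width: 0.263
grip_force: 79.3
lid_pointer [0.578, 0.586, 0.58, 0.581, 0.582, 0.571] mean [171.2 260.5   0.6   1. ]
clamp_mark [0.574, 0.574, 0.57, 0.579, 0.581, 0.586] mean [170.2 260.    0.6   1.3]
grasp [599.  122.6 181.8] theta 0.6249857333523596 F [  7.2  -3.6 -16.2] 79.33882355690002 0.26066849510909285 24.5
top [[0.57, 92.409, 1508.0], [0.573, 92.209, 1556.0], [0.572, 92.217, 1541.0]] expected b 89.89475053757916
side [[0.573, 90.158, 542.0], [0.573, 90.206, 545.0], [0.572, 90.236, 539.0]] expected b 89.89657355775876
0.45 [173.8 237.5] inner/outer block y [164.7 237.5]
0.5 [172.6 246.2] inner/outer block y [163.4 246.2]
0.55 [171.6 255.2] inner/outer block y [162.3 255.2]
0.6 [170.7 264.2] inner/outer block y [161.4 264.2]
0.65 [170.1 273.4] inner/outer block y [160.7 273.4]
0.7 [169.7 282.5] inner/outer block y [160.3 282.5]
lid_pointer [(array([168.9, 258.2]), 0.9), (array([323.3, 155.6]), 0.65)]
clamp_mark [(array([168.6, 260.4]), 0.88)]
```

View pics/pj3.png

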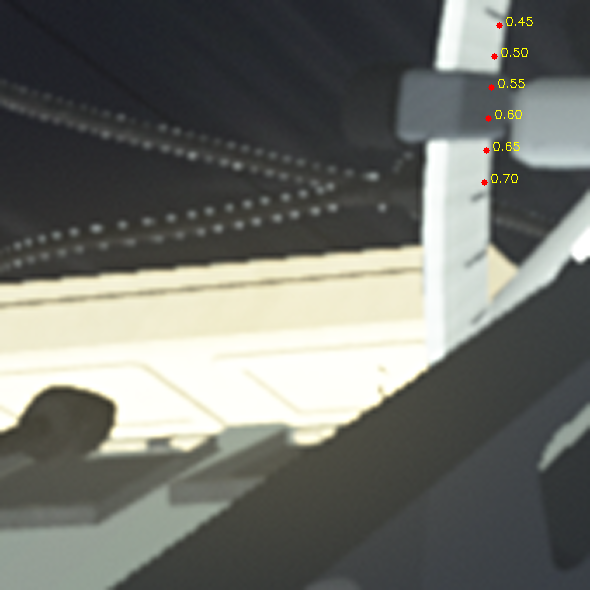

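Pointer (0.580), clamp (0.577) and lid plane (0.573) agree, and the clamp block hasn't moved. I'll hold briefly to check it's steady.

```bash
python3 -m jog '[{"tx":0,"ty":0,"tz":0,"ax":0,"ay":0,"az":0,"jaw":1},{"tx":0,"ty":0,"tz":0,"ax":0,"ay":0,"az":0,"jaw":1},{"tx":0,"ty":0,"tz":0,"ax":0,"ay":0,"az":0,"jaw":1},{"tx":0,"ty":0,"tz":0,"ax":0,"ay":0,"az":0,"jaw":1}]' 80; python3 av.py; python3 pl.py
```

```text
time_s: 25.45
eef_pos: [607.6, 121.1, 164.9]
ee_rot: [0.237, 0.085, 0.968, -0.021]
force: [6.9, -3.8, -16.3]
grip_width: 0.265
grip_force: 79.3
lid_pointer [0.576, 0.576, 0.569, -0.1, 0.582] mean [246.8 240.2   0.4  70.8]
clamp_mark [0.554, 0.573, 0.583, 0.565, 0.563] mean [170.4 258.2   0.6   1.3]
grasp [599.  122.6 181.8] theta 0.6250019951253206 F [  8.1  -4.5 -16. ] 79.33901309967041 0.25923582608552215 26.35
top [[0.572, 92.211, 1537.0], [0.571, 92.33, 1545.0], [0.571, 92.328, 1531.0]] expected b 89.88312392939199
side [[0.573, 90.233, 548.0], [0.573, 90.197, 542.0], [0.573, 90.174, 540.0]] expected b 89.90426029608503
```

Steady at 0.573, at the clamp, and still gripped.

```bash
python3 -c "from rig import finish_job; print(finish_job())"
```

```text
the job is handed in; nothing more can be done
None
```

The job is handed in at about 26 s: the bottle stands upright on the bench, the clamp looks unmoved, and the gripper still holds the lid by its tongue at about 0.573 rad, within about 0.01 of the clamp's measured 0.57–0.58 (no verdict came back).

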